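# Set the length stop and hold the sprung jaw open

### The job

Get the clamping jig ready for the next piece of wood. First slide the blue length stop along the fence until its pointer stands on the red band (not the blue one) and leave it there; then pull the jig's red grip back against its spring until the jaw's pointer stands on the yellow band. Finish still holding the jaw there, steady, so that the wood can be dropped in, and leave the other things on the bench where they are.

Things in the scene. Friction and masses are not known exactly. Their poses are not given: they have to be found in the camera images.
- jig: Clamping jig screwed to the bench: plywood base 260 (x) x 380 (y) x 18 mm, turned up to 0.3 rad. Origin: centre of its underside; x away from the robot, y left, z up. Aluminium fence rail along y, x 30 to 82 mm, top 48 mm over the bench, white scale strip on its top's front half. Two dark jaw guides along x at y 57 and 143 mm, 14 mm wide, x -120 to 20 mm, tops 34 mm over the bench.
- stop: Blue length stop on the rear half of the rail. Slides along the jig's y only, from y -140 to +25 mm; stays where left (friction 1.5 N, no spring). Starts near the right end, right of both bands. Origin: middle of its saddle's underside, 50.5 mm over the bench. Saddle 30 (x) x 52 (y) x 12 mm; low blue arm 20 mm right of centre reaches to a stop plate before the fence. Axes as the jig's.
- stop_grip (a point): Point in the black upright grip fin of the length stop, above the stop's origin, 95 mm over the bench, 13 mm below the fin's top. The fin is 26 (x) x 16 (y) mm and stands 46 mm over the saddle.
- stop_pointer (a point): Point at the middle of the length stop's thin black pointer, which lies over the scale strip; same y in the jig as the stop's origin.
- red_band: Red band on the scale strip of the rail: 16 mm wide along the jig's y, 22 mm along x, flat. Origin: its centre; axes as the jig's. Fixed; a different place every time.
- blue_band: Blue band on the same scale strip, of the same size, for another job: not the one to use. Fixed. It may lie on either side of the red band.
- jaw: Sprung jaw between guides: steel plate, dark wooden jaw head at the far end (51 to 71 mm behind the grip, 41 mm over the bench), red grip plate. Slides only along the jig's -x (to the robot), 62 mm at most; a hidden spring draws it back to the fence: 5 N closed, +120 N/m (10 N at the yellow band). Origin: foot of the grip, 18.5 mm over the bench, jig x -45 (closed), y 100 mm. Axes as the jig's.
- jaw_grip (a point): Point in the upright red grip plate of the jaw, 17 mm below its top, above the jaw's origin, 70 mm over the bench. The plate is 14 mm thick (x) and 50 mm wide (y), its top 88 mm over the bench.
- jaw_pointer (a point): Point on the jaw's thin black pointer, which reaches out over the right-hand guide; 40 mm behind the centre of the grip plate, and moves with it.
- yellow_band: Yellow band on top of the right-hand jaw guide: 16 mm wide along the jig's x, 13 mm along y. Origin: its centre; axes as the jig's. Fixed; 30 to 46 mm nearer the robot than the pointer of the closed jaw.
- offcut_d: Bystander, loose: thin timber off-cut 45x220x20 mm, lying flat. Origin: centre of its underside.
- sanding_block: Bystander, loose: cork sanding block 62x116x34 mm. Origin: centre of its underside.
- block_plane: Bystander, loose: metal block plane 52x164x57 mm. Origin: centre of its underside.
- tape_measure: Bystander, loose: yellow tape measure 76x94x34 mm. Origin: centre of its underside.

How it is judged:
By the outcome, as a careful person would: the job done as asked, in the order asked, and still so for the second after the job is handed in, while the arm keeps its last pose, push and grip.
It also fails if it takes over 48 s, if anything falls off the work surface, if the arm or the gripper's body presses on something with over 40 N, if the wrist force passes 120 N, or if a joint passes its speed limit or range.

### The arm

A 6-joint arm with a two-finger parallel gripper is mounted at the origin on a cart in front of the work surface, level with it; the furniture and walls round the work are solid. World frame = base frame: x ahead of the robot, y to its left, z up, the work surface at z = 0. Lengths are in m, angles in rad, forces in N, time in s.
With the tool pointing down it reaches from about 0.325 to 0.775 m from the base axis. Payload 9.3 kg.
Tool frame: the origin (TCP) lies midway between the tips of the shut fingers; the grasp point (between the pads) lies 19 mm behind it (grasp_offset is the z of the grasp point in the tool frame, in m); z points along the fingers, y is the direction in which the jaws open and shut (so a half turn about z gives the same grasp; the last joint's range is limited). The gripper opens to 85 mm and grips with 20 to 120 N. Pads are 22 mm wide; open, the fingers measure 114 mm over their backs; the gripper's body (76 mm by 85 mm) begins 54 mm behind the grasp point. The pads swing forward as they close: fully open they stand 13 mm farther back than shut.
Start: joints at [-1.471, 0.259, 0.021, 1.334, 0, 1.418], TCP at [0.138, -0.533, 0.231] pointing down, gripper open.
Joint ranges: [-3.04, 3.04], [-0.91, 1.82], [-1.04, 1.36], [-1.92, 1.95], [-1.52, 1.45], [-3.14, 3.14]. Speed limits (rad/s): [2.22, 2.22, 2.79, 3.14, 3.14, 3.14].

### API

Orientations are given as a unit quaternion [x, y, z, w].
In Python, from station import get_obs, camera, camera_model, job_done, grasp_offset gives the robot as it stands. The module is installed in compiled form; this text tells all that it offers.
- The arm moves only by the tool step_arm, never from a script. Its argument "commands" is a list that holds one entry, the list of rows, each a list of 7 numbers: the shift along the tool's x, y, z in m, then the turn, a rotation vector about the tool's x, y, z in degrees, then the finger opening in m, from 0 to 0.0854. A call has 1 to 8 rows; each row is the pose to reach, as a shift and turn from the pose commanded when the call began, along the tool's axes at that moment; what a row does not reach only later rows make up. A row lasts 1/12 s, in which the tool goes at most 41.7 mm and 7.16 degrees, less where a joint would pass 70% of its speed; a pose out of reach is approached as far as the arm can. A call with a gripper value outside its range is refused whole. The fingers move at their own pace and stop on an object; "force" is the grip in N (left out, the last holds). Time passes only in rows, so rows that repeat a pose let the fingers close. It gives the time, the measured TCP pose, the force and the opening at its end, in the units of the state.
- get_obs(): the state, without advancing time (a new reading comes with each control period).
- camera(name): name is "scene" or "top" or "wrist"; returns (picture, depth): 480x640x3 uint8, red, green, blue; 480x640 float32, m along the optical axis (not along the pixel's ray), 0 where there is no reading.
- camera_model(name): a dict with "fx", "fy", "cx", "cy" (pixels), "k1" (the pictures are not rectified: a ray, as slopes to the right and down, at radius r is drawn at 1 + k1 r^2 times it, then the intrinsics apply), "xyz" and "rotation" of the camera in the world. Camera axes: x right, y up, looking along -z (the intrinsics and any distortion apply to the point x, -y, -z); pixel columns grow to the right and rows downward; lengths in m; the calibration is good to about 2 mm. A picture is of the moment at which its call begins: read the wrist's pose just before it. camera_model takes no time and is no camera call; for the wrist camera it gives the pose at the moment of the call.
- job_done(): hands the job in, once; it reports no verdict.
The state is a dict: "clock": time; "q": joint angles; "dq": joint speeds; "effort": joint torques, N m; "eef_pos": TCP position; "eef_rot": TCP orientation; "force": force on the tool from outside, world axes, zero at the start; "ft_torque": the same for the moment, N m; "grip_width": finger opening in m.
Only numpy, scipy, OpenCV 4.12 (cv2) and the standard library are available. Lean on these libraries where they do the work, as an engineer would, in place of code of your own. Each camera call takes 0.05 s, during which the arm holds its last target. There are 200 camera calls.

## Working session

There is one attempt and no reset: what is moved stays moved. The work goes in short steps, Python scripts to look and compute and a tool call to move; the robot and the scene stay as the last step left them, time stands still between calls to the robot, and variables do not carry over. Pictures are saved under pics/ and viewed, about 8 in all and at most 12, crops included, and the job is handed in when it is done.

Besides the shell and the picture viewer there is one more tool, called after "Emit:" as name(argument=value, ...) on one line, values as JSON. step_arm: Moves the arm, as the interface text tells. Its arguments: {"type":"object","properties":{"commands":{"type":"array"},"force":{"type":"number"}},"required":["commands"]}

```bash
mkdir -p pics
cat > h.py <<'E'
import numpy as np,cv2
from station import *
def ray(m,u,v):
    xd=(np.array(u,float)-m['cx'])/m['fx'];yd=(np.array(v,float)-m['cy'])/m['fy']
    x,y=xd,yd
    for _ in range(20):
        s=1+m['k1']*(x*x+y*y);x,y=xd/s,yd/s
    return np.stack([x,-y,-np.ones_like(x)],-1)@np.array(m['rotation']).T
def onz(m,u,v,z):
    d=ray(m,u,v);o=np.array(m['xyz']);return o+d*((z-o[2])/d[...,2])[...,None]
def depthpts(m,dep):
    v,u=np.mgrid[0:480,0:640];d=ray(m,u,v);return np.array(m['xyz'])+d*dep[...,None]
def shot(n,f):
    m=camera_model(n);p,d=camera(n);np.savez(f'{f}.npz',p=p,d=d);cv2.imwrite(f'pics/{f}.png',p[...,::-1]);
    import pickle;pickle.dump(m,open(f'{f}.pkl','wb'));return m,p,d
E
python3 - <<'E'
from h import *
for n in('top','scene'):
    m,p,d=shot(n,n+'1');print(n,m)
o=get_obs();print(o['clock'],o['eef_rot'],o['q'],grasp_offset)
E
```

```text
top {'fx': 474.007971915791, 'fy': 474.007971915791, 'cx': 311.62058138660984, 'cy': 238.13036732871, 'k1': -0.11293638451562366, 'xyz': array([ 0.42421772, -0.00224355,  1.18829267]), 'rotation': array([-0.04446607,  0.0278023 ,  0.71111603, -0.7011161 ])}
scene {'fx': 588.079677598688, 'fy': 588.079677598688, 'cx': 317.6645666681333, 'cy': 241.60300880366893, 'k1': -0.08238674592016985, 'xyz': array([-0.06966561,  1.09395337,  0.8394469 ]), 'rotation': array([-0.12404601,  0.46907524,  0.84432516, -0.22736762])}
0.1 [ 9.92020588e-01  1.26074580e-01  1.92836613e-05 -5.93530986e-04] [-1.47059865e+00  2.59148843e-01  2.08210313e-02  1.33365618e+00
  7.44079540e-06  1.41817200e+00] -0.0187
```

View pics/top1.png

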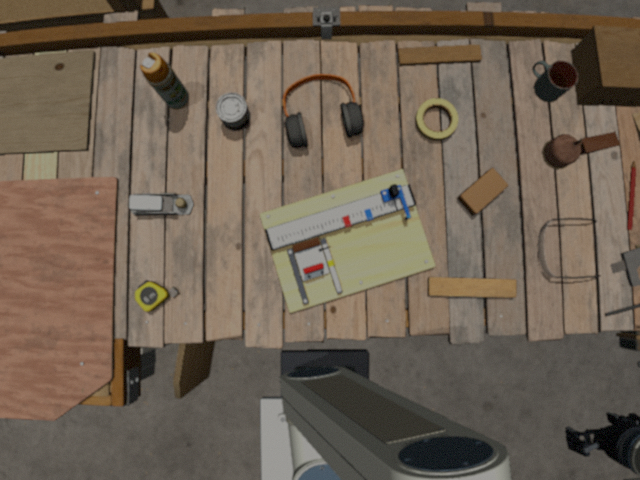

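View pics/scene1.png

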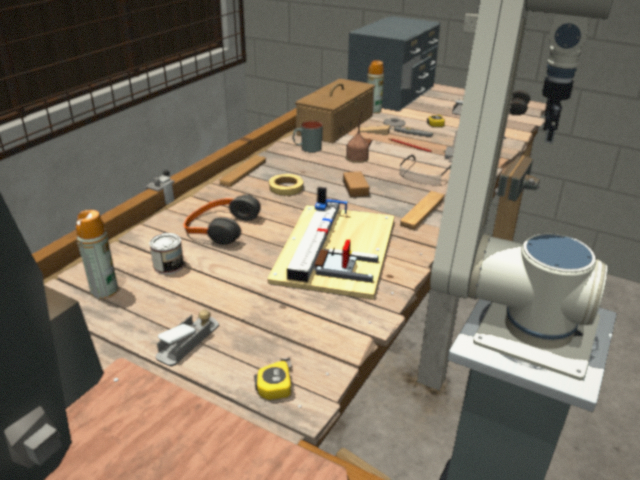

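The top view shows the jig at (350,240) with the stop at (397,192), red band at (346,221), blue band at (368,214), jaw grip at (314,268) and yellow band near (331,263). The rotation is a quaternion, so I convert it and then measure.

```bash
cat >> h.py <<'E'
from scipy.spatial.transform import Rotation as R
_ray=ray
def ray(m,u,v):
    m=dict(m); m['rotation']=R.from_quat(m['rotation']).as_matrix(); return _ray(m,u,v)
def blobs(p,lo,hi,win,minA=8):
    h=cv2.cvtColor(p,cv2.COLOR_RGB2HSV);k=cv2.inRange(h,lo,hi);z=np.zeros_like(k);a,b,c,d=win;z[b:d,a:c]=k[b:d,a:c]
    n,l,s,c=cv2.connectedComponentsWithStats(z)
    return [(s[i,4],c[i],s[i,:4]) for i in range(1,n) if s[i,4]>=minA],l
E
python3 - <<'E'
from h import *
import pickle
m=pickle.load(open('top1.pkl','rb'));z=np.load('top1.npz');p,d=z['p'],z['d']
P=depthpts(m,d)
W=(255,160,440,315)
for nm,lo,hi,zz in(('red',(0,150,90),(8,255,255),.048),('red2',(172,150,90),(180,255,255),.048),('blue',(100,130,60),(125,255,255),.048),('yel',(22,170,120),(34,255,255),.034)):
    for a,c,s in blobs(p,lo,hi,W)[0]:print(nm,a,c.round(1),s,onz(m,c[0],c[1],zz).round(4),P[int(c[1]),int(c[0])].round(3))
# base corners by plywood mask
h=cv2.cvtColor(p,cv2.COLOR_RGB2HSV)
print([h[v,u].tolist() for u,v in((400,260),(300,295),(420,230),(230,250),(350,187))])
c=cv2.resize(p[160:320,250:450],None,fx=4,fy=4,interpolation=cv2.INTER_CUBIC);cv2.imwrite('pics/c1.png',c[...,::-1])
E
```

```text
red 46 [346.4 221.2] [343 217   7  10] [ 0.5814 -0.0611  0.048 ] [ 0.581 -0.06   0.053]
red 90 [313.1 268.2] [304 264  19   9] [0.4687 0.0213 0.048 ] [0.467 0.021 0.092]
blue 63 [386.4 196.2] [382 190  10  12] [ 0.6416 -0.1599  0.048 ] [ 0.639 -0.157  0.062]
blue 102 [402.8 202. ] [396 190  14  28] [ 0.6266 -0.1997  0.048 ] [ 0.625 -0.194  0.07 ]
blue 40 [368.1 213.8] [365 210   7  10] [ 0.5988 -0.1141  0.048 ] [ 0.601 -0.114  0.049]
yel 18 [330.4 262.6] [328 261   6   4] [ 0.4823 -0.0208  0.034 ] [ 0.483 -0.02   0.04 ]
[[30, 55, 154], [26, 50, 118], [29, 60, 154], [15, 66, 146], [30, 60, 157]]
```

View pics/c1.png

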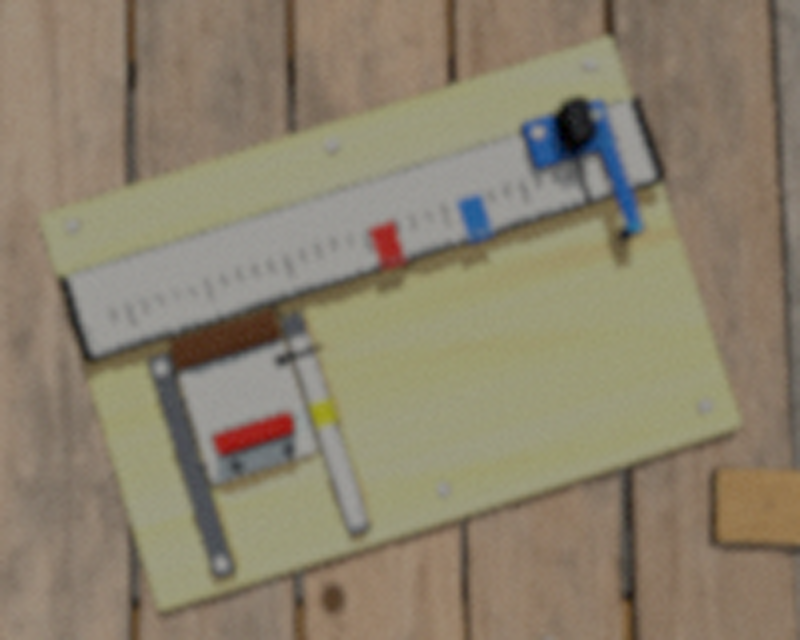

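The crop shows the stop's black pointer at crop pixel (583,185), the bands as before, the jaw pointer at (297,354) and the yellow band at (322,412). Next I fit the jig pose from the plywood corners and check it against the other features.

```bash
cat >> h.py <<'E'
def tojig(p,J):
    x,y,a=J;d=np.array(p)[...,:2]-[x,y];c,s=np.cos(a),np.sin(a);return np.stack([d[...,0]*c+d[...,1]*s,-d[...,0]*s+d[...,1]*c],-1)
def fromjig(p,J):
    x,y,a=J;c,s=np.cos(a),np.sin(a);return np.array([x+p[0]*c-p[1]*s,y+p[0]*s+p[1]*c])
E
python3 - <<'E'
from h import *
import pickle
m=pickle.load(open('top1.pkl','rb'));p=np.load('top1.npz')['p']
c=np.array([(42,213),(610,38),(738,430),(162,610)])/4+[250,160]-.375
C=onz(m,c[:,0],c[:,1],.018)
# ideal order: (+x,+y),(+x,-y),(-x,-y),(-x,+y)
I=np.array([(.13,.19),(.13,-.19),(-.13,-.19),(-.13,.19)])
print(C.round(4), np.linalg.norm(C-np.roll(C,-1,0),axis=1).round(4))
A=(C-C.mean(0))[:,:2];a=np.arctan2((I[:,0]*A[:,1]-I[:,1]*A[:,0]).sum(),(I*A).sum())
J=(*C.mean(0)[:2],a);print('J',np.round(J,4)); np.save('J.npy',J)
for n,u,v,z in(('red',346.4,221.2,.048),('blue',368.1,213.8,.048),('yel',330.4,262.6,.034),('stop ptr',583/4+249.6,187/4+159.6,.05),('fin top',576/4+249.6,122/4+159.6,.108),('jaw ptr',297/4+249.6,354/4+159.6,.036),('grip top',313.1,268.2,.085)):
    q=onz(m,u,v,z);print(n,q.round(4),tojig(q,J).round(4))
print('grip closed nominal',fromjig((-.045,.1),J))
E
```

```text
[[ 0.6101  0.1529  0.018 ]
 [ 0.7161 -0.2062  0.018 ]
 [ 0.4678 -0.2773  0.018 ]
 [ 0.3629  0.0797  0.018 ]] [0.3745 0.2583 0.3721 0.2579]
J [ 0.5392 -0.0627  0.2854]
red [ 0.5814 -0.061   0.048 ] [ 0.0409 -0.0102]
blue [ 0.5987 -0.1141  0.048 ] [ 0.0426 -0.066 ]
yel [ 0.4823 -0.0207  0.034 ] [-0.0428  0.0563]
stop ptr [ 0.6157 -0.1807  0.05  ] [ 0.0402 -0.1347]
fin top [ 0.6442 -0.1689  0.108 ] [ 0.0708 -0.1314]
jaw ptr [ 0.5178 -0.0053  0.036 ] [-0.0044  0.0611]
grip top [0.4673 0.0205 0.085 ] [-0.0456  0.1002]
grip closed nominal [0.46790227 0.02055015]
```

Sizes and heights agree: edges are 373x258 mm against 380x260, and the grip falls within 1 mm of nominal. Jig yaw is about 0.285 rad. I'll move above the stop fin.

Emit:
step_arm(commands=[[[0.29,-0.113,0,0,0,-1.86,0.08],[0.29,-0.113,0,0,0,-1.86,0.08],[0.29,-0.113,0,0,0,-1.86,0.08],[0.29,-0.113,0,0,0,-1.86,0.08],[0.29,-0.113,0,0,0,-1.86,0.08],[0.29,-0.113,0,0,0,-1.86,0.08],[0.29,-0.113,0,0,0,-1.86,0.08],[0.29,-0.113,0,0,0,-1.86,0.08]]], force=40)

```text
clock: 0.77
eef_pos: [0.3927, -0.3477, 0.2311]
eef_rot: [0.99, 0.143, 0.0, -0.0]
force: [0.4, -1.0, 0.5]
grip_width: 0.0799
```

Emit:
step_arm(commands=[[[0.291,-0.1,0,0,0,0,0.08],[0.291,-0.1,0,0,0,0,0.08],[0.291,-0.1,0,0,0,0,0.08],[0.291,-0.1,0,0,0,0,0.08],[0.291,-0.1,0,0,0,0,0.08],[0.291,-0.1,0,0,0,0,0.08],[0.291,-0.1,0,0,0,0,0.08],[0.291,-0.1,0,0,0,0,0.08]]])

```text
clock: 1.43
eef_pos: [0.6443, -0.1692, 0.2299]
eef_rot: [0.99, 0.144, -0.0, -0.001]
force: [-0.3, -0.9, -0.3]
grip_width: 0.0798
```

Run:
```python
from h import *
o=get_obs();print(o['eef_pos'],o['eef_rot'],o['force'])
m,p,d=shot('wrist','w1');print(m['xyz'])
J=np.load('J.npy');print(tojig(o['eef_pos'],J))
W=(0,0,640,480)
for nm,lo,hi,zz in(('red',(0,150,80),(8,255,255),.048),('blue',(100,130,50),(125,255,255),.048),('yel',(22,170,120),(34,255,255),.034)):
    for a,c,s in blobs(p,lo,hi,W,80)[0]:
        q=onz(m,c[0],c[1],zz);print(nm,a,c.round(1),s,q.round(4),tojig(q,J).round(4))
```

```text
[ 0.64426885 -0.1691663   0.22994547] [ 9.89633461e-01  1.43614421e-01 -1.66695206e-04 -6.95011588e-04] [-0.33835009 -0.90146465 -0.33501573]
[ 0.72492846 -0.14573092  0.37306075]
[ 0.07081212 -0.13170037]
red 404 [182.3 236.6] [173 224  20  26] [ 0.5834 -0.0591  0.048 ] [ 0.0434 -0.009 ]
red 622 [ 64.1 335.3] [ 39 329  52  14] [0.4382 0.0439 0.048 ] [-0.0669  0.1308]
blue 1649 [322.6 217.6] [287 190  59  87] [ 0.6383 -0.1795  0.048 ] [ 0.0622 -0.1399]
blue 419 [241.6 236.3] [233 224  18  26] [ 0.5995 -0.1125  0.048 ] [ 0.0438 -0.0647]
```

View pics/w1.png

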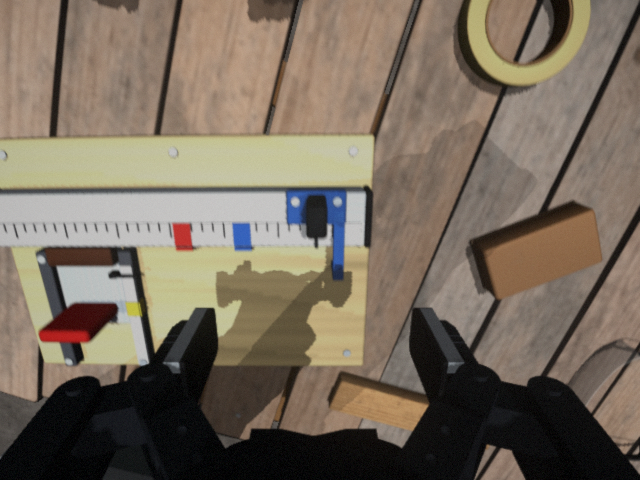

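The wrist view shows the stop fin at (316,215), its pointer at (316,241), red band (182,237) and blue band (242,236). The rail is level in the picture, so the yaw is right.

Run:
```python
from h import *
import pickle
m=pickle.load(open('w1.pkl','rb'));z=np.load('w1.npz');p=z['p'];J=np.load('J.npy')
g=cv2.cvtColor(p,cv2.COLOR_RGB2GRAY)
for v in(240,242,244): print(g[v,306:328].tolist())
for n,u,v,zz in(('ptr',316.5,242,.0505),('saddle',316,191,.0625),('sadL',287,200,.0625),('sadR',345.5,200,.0625),('fintop',317,197,.108),('fintop',314,213,.108)):
    print(n,tojig(onz(m,u,v,zz),J).round(4))
k=(g<40);k[:180]=0;k[245:]=0;k[:,:300]=0;k[:,:335]=k[:,:335];k[:,335:]=0
vv,uu=np.nonzero(k);print(uu.min(),uu.max(),vv.min(),vv.max())
P=depthpts(m,z['d']);q=P[k];q=q[(q[:,2]>.1)&(q[:,2]<.12)];print(len(q),tojig(q,J).mean(0),tojig(q,J).min(0),tojig(q,J).max(0))
```

```text
[197, 197, 190, 191, 181, 175, 171, 161, 110, 49, 40, 82, 145, 174, 176, 176, 177, 177, 184, 193, 196, 197]
[195, 195, 196, 196, 197, 197, 189, 168, 120, 62, 50, 87, 155, 191, 194, 195, 194, 197, 194, 193, 198, 195]
[190, 188, 184, 187, 190, 192, 186, 163, 110, 59, 45, 77, 140, 184, 191, 190, 188, 187, 189, 185, 183, 184]
ptr [ 0.0393 -0.1345]
saddle [ 0.0898 -0.1337]
sadL [ 0.0819 -0.1088]
sadR [ 0.082  -0.1591]
fintop [ 0.0949 -0.1342]
fintop [ 0.0828 -0.132 ]
305 326 196 238
542 [ 0.07672369 -0.13358109] [ 0.06360705 -0.14104652] [ 0.08710785 -0.12673943]
```

Emit:
step_arm(commands=[[[0.002,0.002,0.04,0,0,0,0.06],[0.002,0.002,0.08,0,0,0,0.05],[0.002,0.002,0.115,0,0,0,0.05],[0.002,0.002,0.14,0,0,0,0.05],[0.002,0.002,0.152,0,0,0,0.05],[0.002,0.002,0.152,0,0,0,0.05],[0.002,0.002,0.152,0,0,0,0.03],[0.002,0.002,0.152,0,0,0,0.01]]], force=30)

```text
clock: 2.15
eef_pos: [0.6442, -0.1744, 0.0804]
eef_rot: [0.99, 0.142, 0.001, 0.0]
force: [0.0, 0.5, 1.2]
grip_width: 0.0264
```

Emit:
step_arm(commands=[[[0,0,0,0,0,0,0.005],[0,0,0,0,0,0,0.005],[0,0,0,0,0,0,0.005],[0,0,0,0,0,0,0.005]]])

```text
clock: 2.48
eef_pos: [0.6444, -0.1744, 0.0809]
eef_rot: [0.99, 0.142, 0.001, 0.001]
force: [-0.1, 0.8, 6.5]
grip_width: 0.0153
```

Emit:
step_arm(commands=[[[0,-0.012,0,0,0,0,0.005],[0,-0.03,0,0,0,0,0.005],[0,-0.05,0,0,0,0,0.005],[0,-0.07,0,0,0,0,0.005],[0,-0.09,0,0,0,0,0.005],[0,-0.108,0,0,0,0,0.005],[0,-0.118,0,0,0,0,0.005],[0,-0.122,0,0,0,0,0.005]]])

```text
clock: 3.15
eef_pos: [0.609, -0.056, 0.0809]
eef_rot: [0.99, 0.143, 0.001, 0.001]
force: [-4.3, -2.3, 7.4]
grip_width: 0.0154
```

Run:
```python
from h import *
J=np.load('J.npy')
camera('top');o=get_obs();print(o['clock'],o['eef_pos'],o['force'],tojig(o['eef_pos'],J))
m,p,d=shot('wrist','w2')
for nm,lo,hi,zz in(('red',(0,150,80),(8,255,255),.048),('blue',(100,130,50),(125,255,255),.048)):
    for a,c,s in blobs(p,lo,hi,(0,0,640,480),80)[0]:
        q=onz(m,c[0],c[1],zz);print(nm,a,c.round(1),s,tojig(q,J).round(4))
c=cv2.resize(p[200:440,200:440],None,fx=2.5,fy=2.5);cv2.imwrite('pics/w2.png',p[...,::-1])
```

```text
3.2 [ 0.60889975 -0.05585057  0.08088898] [-4.38879694  0.56813938  8.09433951] [ 0.06878051 -0.01301043]
blue 3235 [313.9 274. ] [260 250 107  59] [ 0.0721 -0.0134]
blue 1207 [410.3 323.5] [394 303  33  43] [ 0.0421 -0.0666]
```

View pics/w2.png

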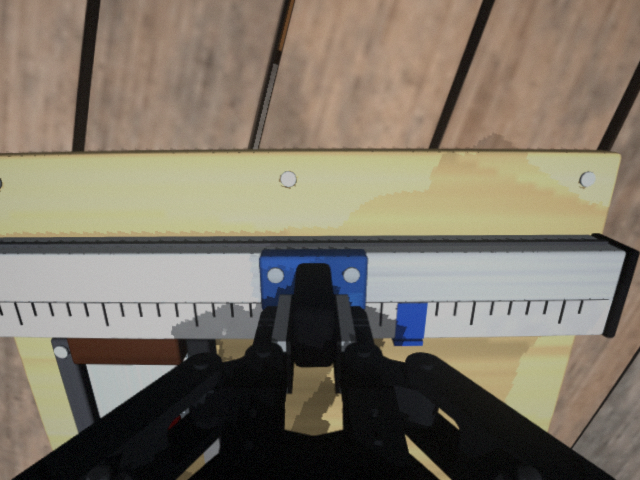

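In this view the blue saddle spans (260–366, 255). The blue band is at (410,323), and the red band is hidden behind the gripper. I work out the remaining shift relative to the blue band, since red = blue + 55.7 mm.

Run:
```python
from h import *
import pickle
m=pickle.load(open('w2.pkl','rb'));z=np.load('w2.npz');p=z['p'];J=np.load('J.npy')
h=cv2.cvtColor(p,cv2.COLOR_RGB2HSV);k=cv2.inRange(h,(100,130,50),(125,255,255))
for v in(258,263,290):
    u=np.nonzero(k[v])[0];u=u[u<390];q=[tojig(onz(m,e,v,.0625),J)[1] for e in(u.min()-.5,u.max()+.5)];print(v,u.min(),u.max(),np.round(q,4),np.mean(q).round(4))
mt,pt,dt=shot('top','top2')
for nm,lo,hi in(('red',(0,150,80),(8,255,255)),('blue',(100,130,50),(125,255,255))):
    for a,c,s in blobs(pt,lo,hi,(255,160,440,315))[0]:print(nm,a,c.round(1),s,tojig(onz(mt,c[0],c[1],.048),J).round(4))
```

```text
258 260 366 [ 0.0123 -0.0382] -0.013
263 260 366 [ 0.0124 -0.0383] -0.013
290 261 365 [ 0.0126 -0.0385] -0.013
```

Saddle at -13.0 mm and red at about -10.9 mm, so it needs another +2 mm. After that I release and lift.

Emit:
step_arm(commands=[[[0,-0.001,0,0,0,0,0.005],[0,-0.0022,0,0,0,0,0.005],[0,-0.0022,0,0,0,0,0.005],[0,-0.0022,0,0,0,0,0.005],[0,-0.0022,0,0,0,0,0.03],[0,-0.0022,0,0,0,0,0.05],[0,-0.0022,0,0,0,0,0.05],[0,-0.0022,0,0,0,0,0.05]]])

```text
clock: 3.97
eef_pos: [0.6088, -0.0549, 0.0793]
eef_rot: [0.99, 0.142, 0.0, -0.0]
force: [0.0, -0.1, 0.2]
grip_width: 0.0501
```

Emit:
step_arm(commands=[[[0,0,-0.02,0,0,0,0.05],[0,0,-0.05,0,0,0,0.05],[0,0,-0.09,0,0,0,0.05],[0,0,-0.13,0,0,0,0.05],[0,0,-0.15,0,0,0,0.05],[0,0,-0.15,0,0,0,0.05]]])

```text
clock: 4.47
eef_pos: [0.6104, -0.0552, 0.2348]
eef_rot: [0.99, 0.142, 0.004, 0.001]
force: [-0.3, -0.8, -0.1]
grip_width: 0.0501
```

Run:
```python
from h import *
J=np.load('J.npy')
camera('top');o=get_obs();print(o['clock'],o['eef_pos'],o['eef_rot'],o['force'])
m,p,d=shot('wrist','w3')
for nm,lo,hi,zz in(('red',(0,150,80),(8,255,255),.048),('blue',(100,130,50),(125,255,255),.048),('yel',(22,170,120),(34,255,255),.034)):
    for a,c,s in blobs(p,lo,hi,(0,0,640,480),60)[0]:
        q=onz(m,c[0],c[1],zz);print(nm,a,c.round(1),s,tojig(q,J).round(4))
```

```text
4.5167 [ 0.60973691 -0.0550873   0.23194144] [9.89837731e-01 1.42180347e-01 2.29195867e-03 8.72673675e-04] [ 0.16275061  0.0124452  -0.48800195]
red 66 [306.7 242.8] [303 238   9   9] [ 0.0368 -0.0067]
red 60 [310.1 249.6] [302 248  17   4] [ 0.03   -0.0099]
red 531 [185.6 337.8] [165 332  44  13] [-0.068   0.1199]
blue 1735 [319.7 221.6] [284 192  58  88] [ 0.0575 -0.0188]
blue 433 [369.6 236.8] [361 224  18  27] [ 0.0427 -0.0656]
```

View pics/w3.png

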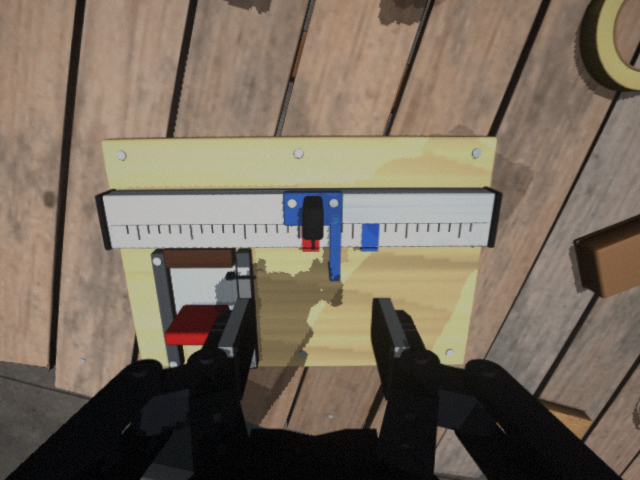

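The pointer at (313,243) stands on the red band (302–319 px). I measure exactly and plan the jaw move.

Run:
```python
from h import *
import pickle
m=pickle.load(open('w3.pkl','rb'));z=np.load('w3.npz');p=z['p'];J=np.load('J.npy')
for v in(241,244,249):print(v,p[v,298:324,0].tolist())
mt,pt,dt=shot('top','top3');P=depthpts(mt,dt)
# grip by wrist depth & top
bl,l=blobs(p,(0,150,60),(8,255,255),(120,280,260,380),200)
Q=depthpts(m,z['d']);q=Q[(l>0)&(Q[...,2]>.08)];print('grip wrist depth',len(q),np.median(q,0),tojig(np.median(q,0),J))
for u in(312.5,310.2):print(tojig(onz(m,u,243,.0495),J))
g=fromjig((-.0455,.1002),J);o=get_obs();Rm=R.from_quat(o['eef_rot']).as_matrix()
print('target',g,'tool delta',Rm.T@(np.array([*g,.232])-o['eef_pos']), R.from_matrix(Rm).as_quat())
```

```text
241 [186, 185, 186, 185, 180, 177, 179, 179, 178, 178, 179, 178, 160, 90, 42, 45, 82, 145, 174, 179, 181, 181, 189, 188, 186, 190]
244 [190, 186, 177, 150, 158, 178, 178, 177, 177, 180, 178, 180, 170, 138, 51, 43, 91, 154, 178, 181, 180, 182, 187, 186, 189, 190]
249 [173, 132, 128, 133, 152, 169, 170, 173, 172, 171, 170, 174, 154, 113, 85, 85, 116, 158, 173, 171, 175, 179, 186, 186, 172, 126]
grip wrist depth 640 [0.47119828 0.02509068 0.08742096] [-0.04055886  0.10342875]
[ 0.03708268 -0.01213694]
[ 0.03708445 -0.00998465]
target [0.46736618 0.02060128] tool delta [-0.11424246 -0.11211419 -0.00324833] [ 9.89844952e-01  1.42150871e-01 -2.86351895e-04 -1.38908869e-04]
```

The stop is 2 mm off centre on a ±8 mm band, which is fine. Now I go over the jaw grip with a quarter turn.

Emit:
step_arm(commands=[[[-0.02,-0.02,0,0,0,-7,0.06],[-0.04,-0.04,0,0,0,-14,0.06],[-0.06,-0.06,0,0,0,-21,0.06],[-0.08,-0.08,0,0,0,-28,0.06],[-0.1,-0.1,0,0,0,-35,0.06],[-0.114,-0.112,0,0,0,-42,0.06],[-0.114,-0.112,0,0,0,-49,0.06],[-0.114,-0.112,0,0,0,-56,0.06]]])

```text
clock: 5.28
eef_pos: [0.4662, 0.0212, 0.2283]
eef_rot: [0.805, 0.593, -0.001, -0.001]
force: [-0.3, 0.1, -0.0]
grip_width: 0.0601
```

Emit:
step_arm(commands=[[[0,0,0,0,0,-7,0.06],[0,0,0,0,0,-14,0.06],[0,0,0,0,0,-21,0.06],[0,0,0,0,0,-28,0.06],[0,0,0,0,0,-34,0.06],[0,0,0,0,0,-34,0.06],[0,0,0,0,0,-34,0.06],[0,0,0,0,0,-34,0.06]]])

```text
clock: 5.95
eef_pos: [0.4675, 0.0205, 0.2285]
eef_rot: [0.601, 0.799, -0.0, -0.001]
force: [0.1, 0.1, -0.6]
grip_width: 0.06
```

Run:
```python
from h import *
J=np.load('J.npy')
camera('top');o=get_obs();print(o['clock'],o['eef_pos'],o['eef_rot'],o['q'].round(2))
x=R.from_quat(o['eef_rot']).as_matrix()[:,0];print('yaw',np.arctan2(x[1],x[0]),'want',J[2]+np.pi/2)
g=fromjig((-.0455,.1002),J);Rm=R.from_quat(o['eef_rot']).as_matrix()
print(Rm.T@(np.array([*g,.052])-o['eef_pos']))
m,p,d=shot('wrist','w4')
bl,l=blobs(p,(0,150,60),(8,255,255),(0,0,640,480),200)
Q=depthpts(m,d);q=Q[(l>0)&(Q[...,2]>.084)]
t=tojig(q,J);print(len(q),t.mean(0),t.min(0),t.max(0))
for nm,lo,hi,zz in(('yel',(22,170,110),(34,255,255),.034),('red',(0,150,60),(8,255,255),.088)):
    for a,c,s in blobs(p,lo,hi,(0,0,640,480),60)[0]:print(nm,a,c.round(1),s,tojig(onz(m,c[0],c[1],zz),J).round(4))
```

```text
6.0 [0.46759621 0.02052526 0.22875154] [ 6.00572287e-01  7.99570305e-01 -2.54042854e-04 -4.36987002e-04] [-0.14  0.12 -0.16  1.29 -0.    1.15]
yaw 1.8531589580316674 want 1.856227692494063
[ 6.75171247e-05 -3.51539663e-05  1.76751687e-01]
889 [-0.04342863  0.10252201] [-0.04977133  0.07746828] [-0.03663469  0.18381906]
red 890 [315.7 218.4] [308 190  17  58] [-0.0434  0.1025]
```

View pics/w4.png

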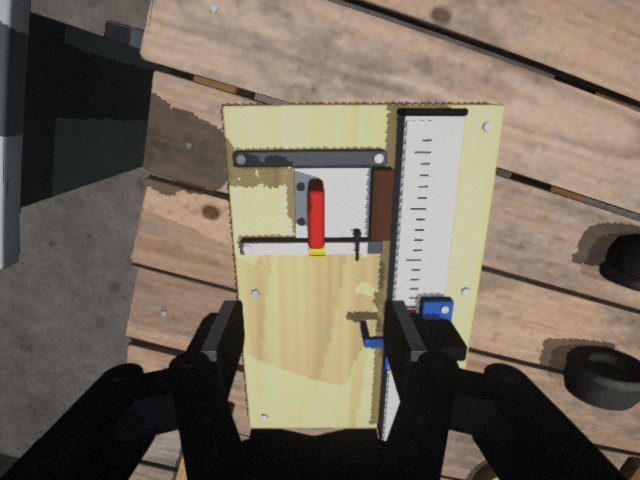

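The wrist view shows the grip plate centred at (316,218), between the fingers, with the jaw pointer at (357,245) and the yellow band at (317,252). I descend and grip.

Emit:
step_arm(commands=[[[0,0.001,0.04,0,0,0,0.06],[0,0.001,0.08,0,0,0,0.06],[0,0.001,0.12,0,0,0,0.06],[0,0.001,0.15,0,0,0,0.06],[0,0.001,0.17,0,0,0,0.06],[0,0.001,0.175,0,0,0,0.06],[0,0.001,0.175,0,0,0,0.04],[0,0.001,0.175,0,0,0,0.02]]], force=70)

```text
clock: 6.72
eef_pos: [0.4694, 0.0207, 0.0551]
eef_rot: [0.6, 0.8, 0.0, 0.0]
force: [0.9, -0.8, -0.2]
grip_width: 0.0368
```

Emit:
step_arm(commands=[[[0,0,0,0,0,0,0.005],[0,0,0,0,0,0,0.005],[0,0,0,0,0,0,0.005],[0,0,0,0,0,0,0.005],[0,0,0,0,0,0,0.005]]])

```text
clock: 7.13
eef_pos: [0.4695, 0.0206, 0.0559]
eef_rot: [0.599, 0.8, 0.0, 0.001]
force: [-1.5, -0.5, 6.6]
grip_width: 0.0129
```

Emit:
step_arm(commands=[[[0,-0.004,0,0,0,0,0.005],[0,-0.009,0,0,0,0,0.005],[0,-0.015,0,0,0,0,0.005],[0,-0.021,0,0,0,0,0.005],[0,-0.027,0,0,0,0,0.005],[0,-0.033,0,0,0,0,0.005],[0,-0.037,0,0,0,0,0.005],[0,-0.038,0,0,0,0,0.005]]])

```text
clock: 7.8
eef_pos: [0.4345, 0.0101, 0.0559]
eef_rot: [0.599, 0.801, 0.002, 0.002]
force: [9.6, 3.8, -1.0]
grip_width: 0.0131
```

Run:
```python
from h import *
J=np.load('J.npy')
camera('top');camera('top');o=get_obs();print(o['clock'],o['eef_pos'],tojig(o['eef_pos'],J),o['force'],o['grip_width'])
m,p,d=shot('wrist','w5');mt,pt,dt=shot('top','top5');ms,ps,ds=shot('scene','s5')
a=cv2.resize(p[60:360,160:560],None,fx=1,fy=1);b=cv2.resize(pt[200:300,250:383],(400,300),interpolation=cv2.INTER_CUBIC)
c=cv2.resize(ps[190:300,260:407],(400,300),interpolation=cv2.INTER_CUBIC)
cv2.imwrite('pics/m5.png',np.vstack([np.hstack([a,b]),np.hstack([c,c*0])])[...,::-1])
```

```text
7.9 [0.43469049 0.01010344 0.05592454] [-0.07980954  0.09932745] [8.56229513 3.35314144 1.42646371] 0.013068216645792276
```

View pics/m5.png

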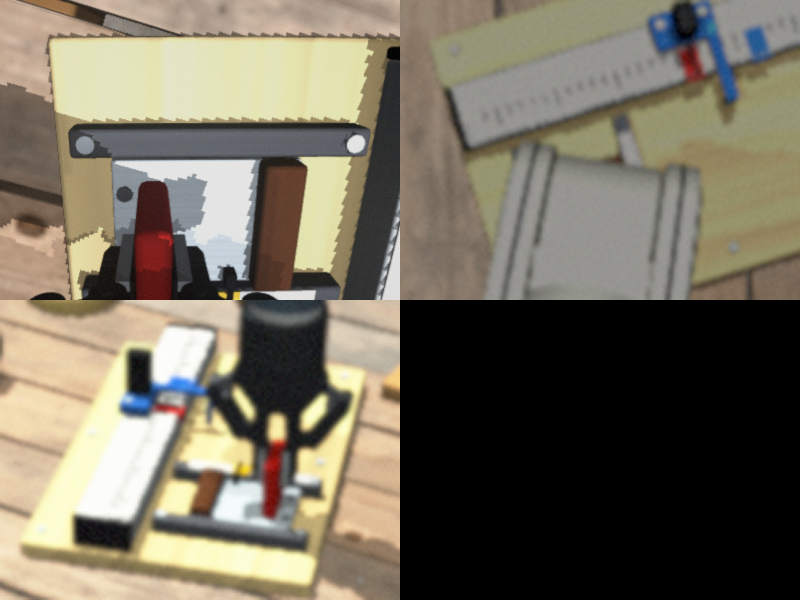

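The stop's pointer is still on red in both outside views. In the wrist view the jaw pointer at about (388,335) is next to the yellow band; I zoom in there.

Run:
```python
from h import *
import pickle
J=np.load('J.npy')
p=np.load('w5.npz')['p'];ps=np.load('s5.npz')['p']
a=cv2.resize(p[310:380,340:440],(800,560),interpolation=cv2.INTER_CUBIC);
b=cv2.resize(ps[235:270,315:365],(400,280),interpolation=cv2.INTER_CUBIC)
a=cv2.resize(a,(400,280));cv2.imwrite('pics/z5.png',np.hstack([a,b])[...,::-1])
m=pickle.load(open('w5.pkl','rb'))
for a,c,s in blobs(p,(22,120,60),(34,255,255),(340,310,440,380),5)[0]:print(a,c,s,tojig(onz(m,c[0],c[1],.034),J))
# pointer vs yellow in earlier clean wrist view w4
m=pickle.load(open('w4.pkl','rb'));p=np.load('w4.npz')['p']
for a,c,s in blobs(p,(22,190,60),(34,255,255),(300,240,340,262),5)[0]:print('w4 yel',a,c,s,[tojig(onz(m,u,c[1],.034),J)[0] for u in(s[0]-.5,s[0]+s[2]-.5)])
g=cv2.cvtColor(p,cv2.COLOR_RGB2GRAY);print(g[250,345:370].tolist(),tojig(onz(m,357,250,.0355),J))
```

```text
69 [395.91304348 355.94202899] [393 351   7  11] [-0.03543092  0.05919503]
56 [382.58928571 354.58928571] [378 352  10   7] [-0.04266525  0.06015111]
[203, 204, 202, 201, 200, 200, 200, 198, 178, 121, 88, 44, 45, 84, 155, 197, 204, 204, 204, 202, 203, 190, 149, 93, 89] [-0.00294734  0.0553448 ]
```

View pics/z5.png

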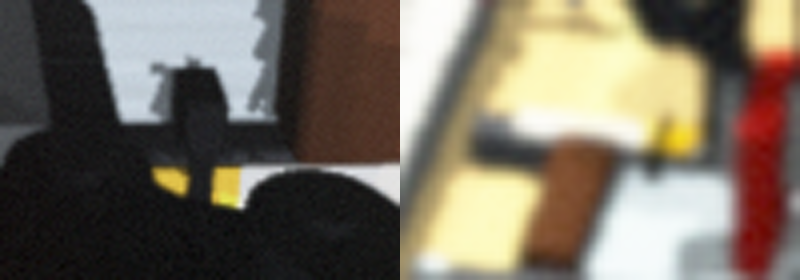

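The pointer stands on yellow, about 5.8 mm from its far edge where the centre would be 8 mm, so about 2 mm more is needed. That matches the encoder-based figure.

Emit:
step_arm(commands=[[[0,-0.001,0,0,0,0,0.005],[0,-0.0022,0,0,0,0,0.005],[0,-0.0022,0,0,0,0,0.005],[0,-0.0022,0,0,0,0,0.005],[0,-0.0022,0,0,0,0,0.005],[0,-0.0022,0,0,0,0,0.005],[0,-0.0022,0,0,0,0,0.005],[0,-0.0022,0,0,0,0,0.005]]])

```text
clock: 8.72
eef_pos: [0.4329, 0.0096, 0.0559]
eef_rot: [0.599, 0.801, 0.002, 0.002]
force: [9.4, 2.9, 1.2]
grip_width: 0.0131
```

Run:
```python
from h import *
J=np.load('J.npy')
m,p,d=shot('wrist','w6');ms,ps,ds=shot('scene','s6');mt,pt,dt=shot('top','top6')
for i in range(6):
    camera('top')
    if i%3==2:
        o=get_obs();print(o['clock'],tojig(o['eef_pos'],J),o['eef_pos'],o['force'],o['grip_width'])
a=cv2.resize(p[310:380,340:440],(400,280),interpolation=cv2.INTER_CUBIC)
b=cv2.resize(pt[185:235,315:387],(400,280),interpolation=cv2.INTER_CUBIC)
cv2.imwrite('pics/z6.png',np.hstack([a,b])[...,::-1])
for a,c,s in blobs(p,(22,120,60),(34,255,255),(340,310,440,380),5)[0]:print(a,c,s)
```

```text
9.0167 [-0.08169124  0.09932679] [0.4328851  0.00957298 0.05591021] [7.96368662 4.10448517 1.41248428] 0.013315817933265849
9.1667 [-0.08169375  0.099334  ] [0.43288066 0.00957919 0.05590748] [8.1989634  4.54258047 1.74789852] 0.013080094391745196
56 [382.51785714 354.53571429] [378 351  10   8]
109 [397.5412844  356.10091743] [392 351  12  12]
```

View pics/z6.png

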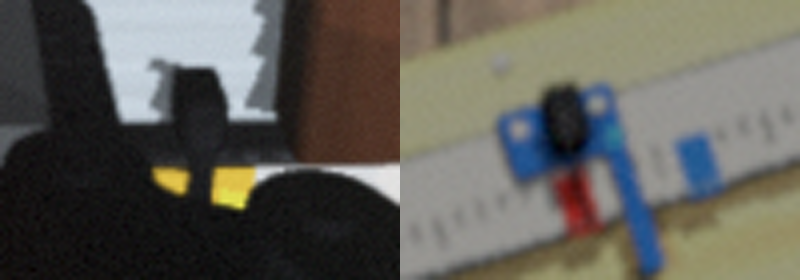

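The pointer is now 7.7 mm from the far edge of the 16 mm yellow band, so it is centred. It holds steady, and the stop's pointer is still on red.

```bash
python3 -c "
from station import *
job_done()"
```

```text
the job is handed in; nothing more can be done
```

The jig is ready and the job is handed in. The blue length stop is on the red band, and the arm is holding the jaw on the yellow band.

- **Length stop:** I slid it along the fence first, then released it and lifted away. Its pointer stands about 2 mm right of the band's centre, on a 16 mm band. The last top view shows it still on red and not on blue.
- **Jaw:** I gripped the red plate at 70 N and pulled it back about 38 mm. The last wrist view puts its pointer 7.7 mm from the far edge of the 16 mm yellow band, which is practically its centre. Part of the band was hidden by a finger in that view.
- **Steadiness:** The arm position stayed still to within about 0.01 mm over the last 0.15 s checked. The pull read about 9 to 10 N, as the spring should give, and the last reading was at 9.2 s of the 48 s allowed.
- **Other things on the bench:** I sent the arm nowhere near them, but I did not re-measure where they lie.

Nothing failed. The measured plywood base and saddle came out 1–3% smaller than the sizes given.

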